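# Hook out the glass sample tray

## Task

Take the tray hook off its stand, reach in under the overhanging top of the sample case, drop the hook's bent tip into the slot of the tray's pull tab and draw the tray out all the way to its stop. Move the tray with the hook only. Then hang the hook back on its stand, upright with its collar resting on the fork, and leave the tape roll, the solder reel and the clear pot where they are.

Things in the scene. Friction and masses are not known exactly. Their poses are not given: they have to be found in the camera images.
- hook: Loose tray hook, 203 mm long, 0.12 kg. Origin: shank axis at the collar's underside, z up the handle. Square wooden handle 22 x 22 mm (sides along x, y), z = +10 to +70 mm; flat steel collar, 40 mm across, z = 0 to 6; round shank 8 mm thick down to z = -105. Starts hanging on the stand by its collar, yaw within 10 degrees of the stand's.
- hook_tip (a point): Extreme end of the hook's bent tip, at x = -16, z = -132 mm in the hook's frame. The last 28 mm of the shank, below z = -105, are bent 35 degrees toward the hook's -x; so with the handle's top leaned 35 degrees toward -x the tip points straight down. Round, 8 mm thick.
- stand: Fixed steel stand. Origin: on the bench under the fork seat. Base plate 100 x 90 x 10 mm, x = -40 to +60; a post at x = +45 carries a level fork, 8 mm thick, top 160 mm above the bench, 60 mm wide. Gap between its prongs 20 mm, open toward -x (roughly the robot), closed at x = +10; prongs end at x = -35 mm.
- stand_seat (a point): Middle of the fork's seat, at the height of its top (x = 0, z = 160 mm of the stand; same axes). The hook hangs with its origin here. A 5 mm high lip on each prong, x = -34 to -27 mm, keeps the collar in: the hook goes in and out level along x with its collar over the lips, shank between the prongs. Nothing there is higher than the lips.
- case: Fixed plywood sample case, 174 mm wide, 162 high. Origin: on the bench; front toward -x. Its top board (12 mm thick, underside 150 mm up) overhangs the front to x = -124 mm, 24 mm beyond the middle of the shut tray's slot; thin struts at y = +-80 mm. So the hook reaches the slot only with its handle leaned toward case -x by about 30 to 45 degrees.
- tray (a joint): How far the aluminium tray is drawn out of the case, in m: 0 shut, 0.075 at its stop; it slides along the case's -x. Starts 0 to 10 mm out. Sliding friction about 2 N; it stays where it is left.
- tray_slot (a point): Middle of the slot, at the upper face of the tray's pull tab, 45 mm above the bench; axes as the case's. Tab: level steel plate 6 mm thick, 70 wide, standing 36 mm out from the tray's front plate (which rises to 89 mm); free below. Slot right through, 24 mm along x, 36 along y. Tray shut: x = -100 mm in the case's frame; moves with the tray.
- tape: Roll of masking tape, 93 mm across, 19 mm high, lying loose on the case's top board. Origin: centre of its underside.
- reel: Blue solder reel, 60 mm across, 30 mm high, standing loose on the case's top board. Origin: centre of its underside.
- clear_pot: Clear plastic pot, 101 mm across, 90 mm high, standing loose on the bench beside the work. Origin: centre of its underside.
There are look-alikes about, which are no part of the job. Of the things like the hook, leave any that is red; of the rest the larger one is meant.

How it is judged (in metres and radians):
On the way, in this order (a step that is already met when the one before it is completed fails the run):
1. the hook is off its stand (more than 80 mm from its seat) with the tray still in (distance between hook and stand_seat above 0.08 m and value of joint tray below 0.03 m), for 0.1 s.
2. the hook is drawing the tray: its tip is down in the slot while the tray passes half way (value of joint tray above 0.04 m and z of hook_tip in the frame of tray_slot below -0.004 m and horizontal distance between hook_tip and tray_slot below 0.03 m), for 0.05 s.
At the end, for the whole second after the job is handed in: The tray is drawn out more than 67 mm (stop at 75 mm); the hook hangs on its stand at rest, its collar within 13 mm of the seat's middle and 4 mm of its height, upright within 6 degrees; tape, reel and pot are within 20 mm of where they stood (value of joint tray above 0.067 m and horizontal distance between hook and stand_seat below 0.013 m and z of hook in the frame of stand_seat between -0.004 and 0.004 m and angle between hook's own z axis and vertical below 0.1 rad and linear speed of hook below 0.02 m/s and distance of each of tape, reel, clear_pot from where it was at the start of the episode below 0.02 m); the robot touches nothing.
It fails at once if the fingers or arm push the tray (more than 2 N) (contact force between any of the fingers, the arm and tray above 2 N).
It fails at once if the masking tape roll is moved more than 20 mm (distance of tape from where it was at the start of the episode above 0.02 m).
It fails at once if the solder reel is moved more than 20 mm (distance of reel from where it was at the start of the episode above 0.02 m).
It fails at once if the clear pot is moved more than 20 mm (distance of clear_pot from where it was at the start of the episode above 0.02 m).
It also fails if it takes over 66 s, if anything falls off the work surface, if the arm or the gripper's body presses on something with over 40 N, if the wrist force passes 120 N, or if a joint passes its speed limit or range.

## Robot

A 6-joint arm with a two-finger parallel gripper is mounted at the origin on a cart in front of the work surface, level with it; the furniture and walls round the work are solid. World frame = base frame: x ahead of the robot, y to its left, z up, the work surface at z = 0. Lengths are in mm, angles in rad, forces in N, time in s.
With the tool pointing down it reaches from about 350 to 775 mm from the base axis. Payload 7.3 kg.
Tool frame: the origin (TCP) lies midway between the tips of the shut fingers; the grasp point (between the pads) lies bot.tcp_to_grasp behind it (bot.tcp_to_grasp is the distance from the TCP to the grasp point, in mm); z points along the fingers, y is the direction in which the jaws open and shut (so a half turn about z gives the same grasp; the last joint's range is limited). The gripper opens to 92 mm and grips with 3 to 60 N. Pads are 19 mm wide; open, the fingers measure 130 mm over their backs; the gripper's body (75 mm by 190 mm) begins 47 mm behind the grasp point.
Start: joints at [-1.275, 0.342, 1.524, -0, 1.275, -0.146], TCP at [224.497, -474.601, 226.741] pointing down, gripper open.
Joint ranges: [-2.53, 2.53], [-0.77, 2.02], [0.04, 2.7], [-1, 4.14], [0.28, 2.66], [-3.11, 3.11]. Speed limits (rad/s): [2.57, 2.57, 3.14, 3.14, 3.14, 3.14].

## Interface

Orientations are given as [roll, pitch, yaw] about the fixed x, y, z axes, in that order (R = Rz(yaw) Ry(pitch) Rx(roll)).
In Python, from plant import bot gives the robot as it stands.
- The arm moves only by the shell command python3 -m inch 'ROWS'. ROWS is JSON, one flat list of numbers, 7 for each row, row after row: the shift along the world's x, y, z in cm, then the turn, a rotation vector about the world's x, y, z in degrees, then the gripper command: -1 is shut, 1 is fully open, values between are in proportion. In form: [tx, ty, tz, ax, ay, az, fingers, tx, ty, tz, ax, ay, az, fingers, ...]. A call has exactly 5 rows; each row is the pose to reach, as a shift and turn from the pose measured when the call began; what a row does not reach only later rows make up. A row lasts 1/10 s, in which the tool goes at most 50 mm and 8.59 degrees, less where a joint would pass 70% of its speed; a pose out of reach is approached as far as the arm can. A call with a gripper value outside its range is refused whole. The fingers move at their own pace and stop on an object; the grip force is fixed at half the most. Time passes only in rows, so rows that repeat a pose let the fingers close, or fill a call up. It gives the time, the measured TCP pose, the force and the opening at its end, in the units of the state.
- bot.get_obs(): the state, without advancing time (a new reading comes with each control period).
- bot.capture(name): name is "scene" or "top" or "wrist"; returns the picture (384x512x3 uint8, red, green, blue); there is no depth.
- bot.calibration(name): a dict with "fx", "fy", "cx", "cy" (pixels), "cam_to_world" (4x4, takes a point from camera to world coordinates). Camera axes: x right, y down, z forward; pixel columns grow to the right and rows downward; lengths in mm; the calibration is good to about 2 mm. A picture is of the moment at which its call begins: read the wrist's pose just before it. calibration takes no time and is no camera call; for the wrist camera it gives the pose at the moment of the call.
- bot.close_job(): hands the job in, once; it reports no verdict.
The state is a dict: "time": time; "joint_positions": joint angles; "dq": joint speeds; "tau": joint torques, N m; "tool_pos": TCP position; "tcp_rot": TCP orientation; "contact_force": force on the tool from outside, world axes, zero at the start; "moment": the same for the moment, N m; "grip_width": finger opening in mm.
Only numpy, scipy, OpenCV 4.12 (cv2) and the standard library are available. Lean on these libraries where they do the work, as an engineer would, in place of code of your own. Each camera call takes 0.05 s, during which the arm holds its last target.

## Working session

There is one attempt and no reset: what is moved stays moved. The work goes in short steps, Python scripts to look and compute and a shell command to move; the robot and the scene stay as the last step left them, time stands still between calls to the robot, and variables do not carry over. Pictures are saved under pics/ and viewed, and the job is handed in when it is done.

```bash
ls; mkdir -p pics; python3 - <<'E'
from plant import bot
import cv2,numpy as np
print(bot.get_obs(), bot.tcp_to_grasp)
for n in("scene","top","wrist"):
    c=bot.calibration(n); print(n,c['fx'],c['cx'],c['cy'],np.round(c['cam_to_world'],3).tolist())
    im=bot.capture(n); cv2.imwrite(f'pics/{n}0.png',im[...,::-1])
E
```

```text
pics
{'time': 0.0, 'joint_positions': array([-1.27496590e+00,  3.42707441e-01,  1.52505440e+00, -2.93673195e-05,
        1.27536536e+00, -1.45983277e-01]), 'dq': array([0.00152021, 0.00076199, 0.00046884, 0.0002193 , 0.002026  ,
       0.0002035 ]), 'tau': array([ 6.16506495e-04, -4.31245852e+01, -2.44224644e+01,  7.17214379e-02,
        5.58446324e-02, -1.31451679e-04]), 'tool_pos': array([ 224.37667494, -474.1766893 ,  226.03983816]), 'tcp_rot': array([-3.14007034e+00, -1.95440467e-04,  4.41822130e-01]), 'contact_force': array([-0.27195213,  0.22245973, -0.58465383]), 'moment': array([-0.06200233, -0.00965104, -0.02663437]), 'grip_width': 91.95958970100614} 18.8
scene 376.19615913973246 256.8453073471066 194.2381821957429 [[-0.835, -0.402, 0.376, 274.306], [-0.55, 0.603, -0.578, 581.172], [0.005, -0.689, -0.724, 790.443], [0.0, 0.0, 0.0, 1.0]]
top 477.3762285050265 240.02434105460085 188.15887932309735 [[-0.014, -0.987, 0.159, 438.334], [-1.0, 0.014, -0.003, 24.463], [0.001, -0.159, -0.987, 1282.496], [0.0, 0.0, 0.0, 1.0]]
wrist 312.3627122732353 251.74754936958482 190.5064309704593 [[0.428, -0.863, -0.266, 297.182], [-0.904, -0.41, -0.125, -439.769], [-0.001, 0.294, -0.956, 384.78], [0.0, 0.0, 0.0, 1.0]]
```

View pics/scene0.png

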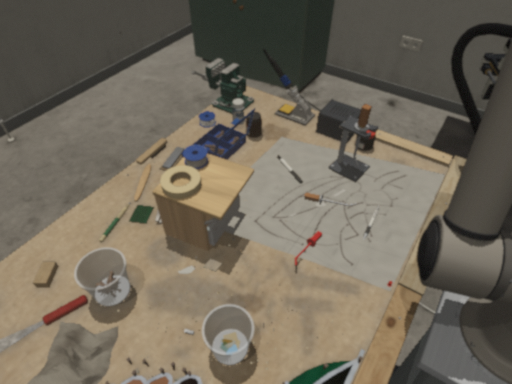

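View pics/top0.png

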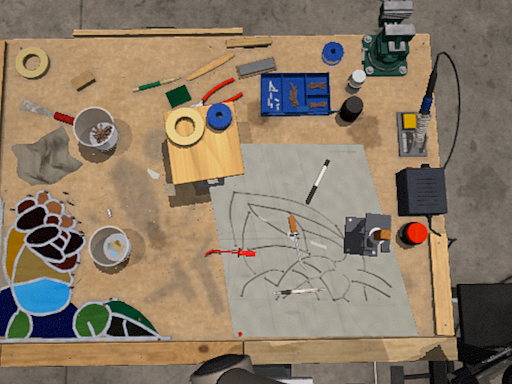

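View pics/wrist0.png

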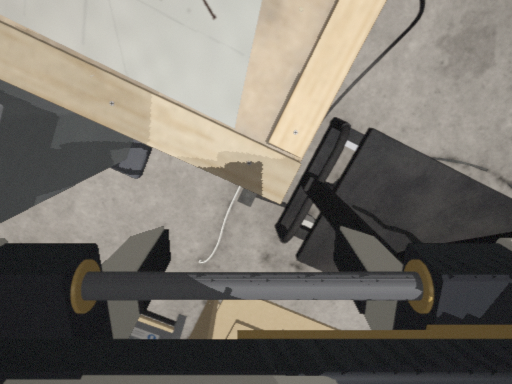

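```bash
python3 - <<'E'
import cv2,numpy as np
s=cv2.imread('pics/scene0.png');t=cv2.imread('pics/top0.png')
a=cv2.resize(s[90:200,280:400],None,fx=4,fy=4,interpolation=cv2.INTER_CUBIC)
b=cv2.resize(t[190:290,320:440],None,fx=3,fy=4.4,interpolation=cv2.INTER_CUBIC)
cv2.imwrite('pics/c1.png',cv2.resize(a,(400,367)))
cv2.imwrite('pics/c2.png',cv2.resize(t[90:290,150:420],None,fx=2.9,fy=2.9,interpolation=cv2.INTER_CUBIC))
cv2.imwrite('pics/c3.png',cv2.resize(s[130:280,140:340],None,fx=4,fy=4,interpolation=cv2.INTER_CUBIC))
E
```

```text
(no output)
```

View pics/c1.png

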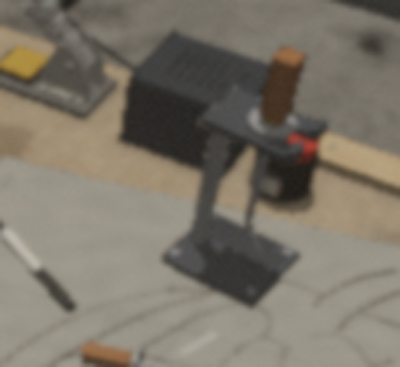

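View pics/c2.png

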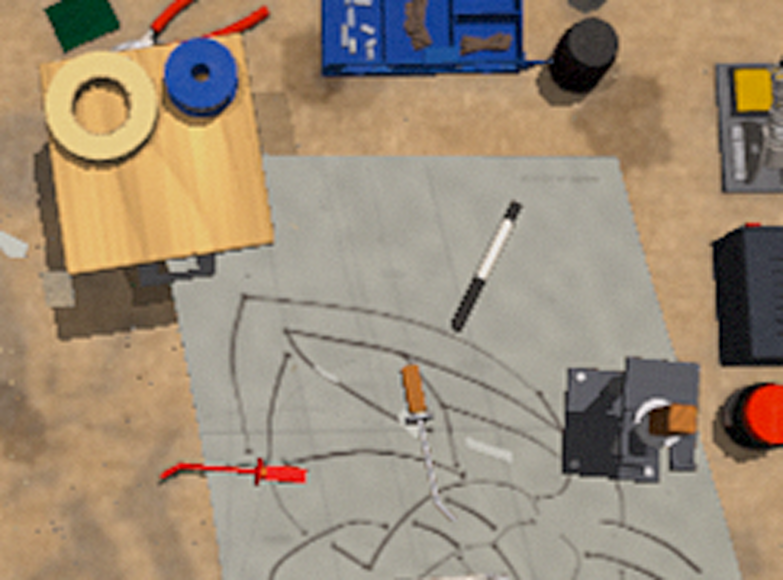

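View pics/c3.png

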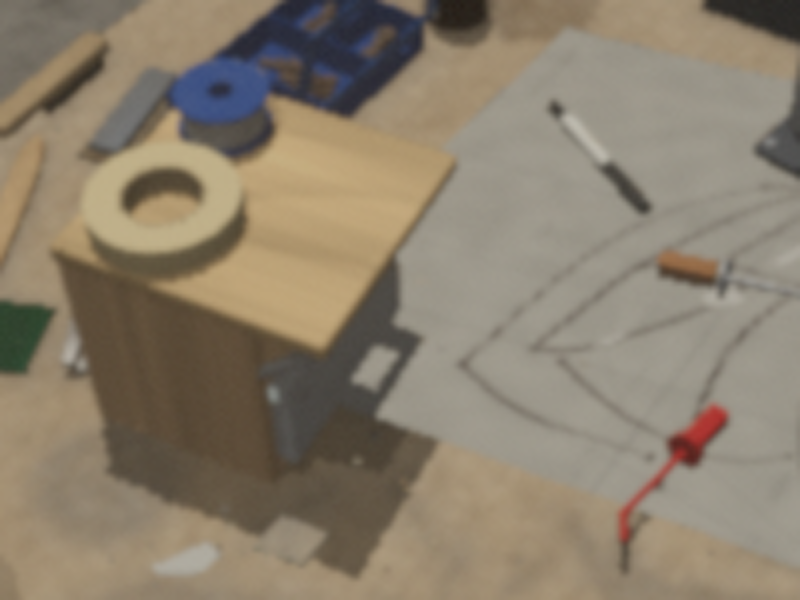

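```bash
cat > h.py <<'E'
import numpy as np,cv2
from plant import bot
def ray(n,uv,c=None):
    c=c or bot.calibration(n);M=np.array(c['cam_to_world'])
    d=np.array([(uv[0]-c['cx'])/c['fx'],(uv[1]-c['cy'])/c['fy'],1.])
    return M[:3,3],M[:3,:3]@d
def onz(n,uv,z,c=None):
    o,d=ray(n,uv,c);return o+d*(z-o[2])/d[2]
def pix(n,p,c=None):
    c=c or bot.calibration(n);M=np.array(c['cam_to_world'])
    q=M[:3,:3].T@(np.array(p)-M[:3,3]);return np.array([c['cx']+c['fx']*q[0]/q[2],c['cy']+c['fy']*q[1]/q[2]])
E
python3 - <<'E'
from h import *
t=cv2.imread('pics/top0.png')
for x0,y0,w,h,s,n in((155,90,100,125,6,'a'),(335,200,70,65,8,'b')):
    z=cv2.resize(t[y0:y0+h,x0:x0+w],(w*s,h*s),interpolation=cv2.INTER_CUBIC)
    z=z[:600]
    for i in range(0,w,10):
        cv2.line(z,(i*s,0),(i*s,6),(255,0,255),1);cv2.putText(z,str(x0+i),(i*s,16),0,.35,(255,0,255))
    for i in range(0,h,10):
        cv2.putText(z,str(y0+i),(0,i*s+4),0,.35,(255,0,255));cv2.line(z,(25,i*s),(32,i*s),(255,0,255),1)
    cv2.imwrite(f'pics/d{n}.png',cv2.convertScaleAbs(z,alpha=1.4,beta=20))
E
```

```text
(no output)
```

View pics/da.png

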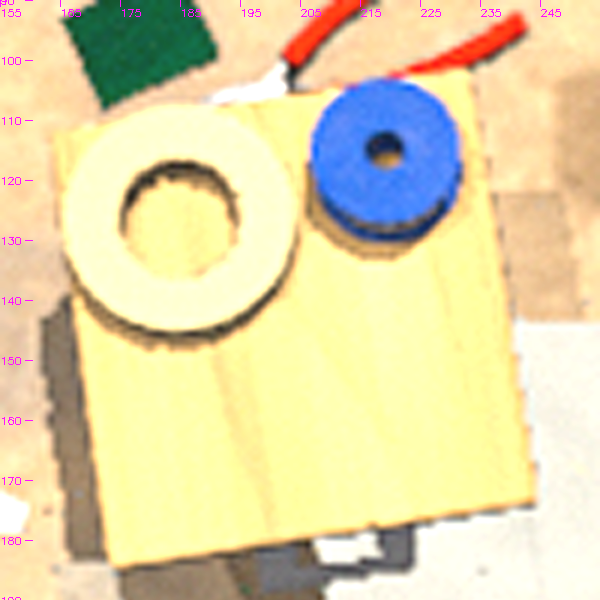

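View pics/db.png

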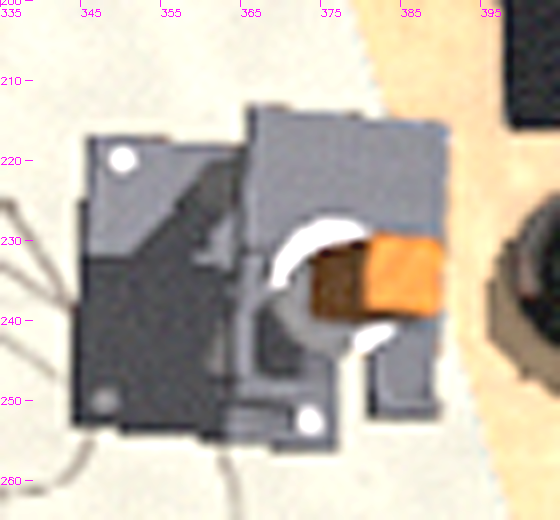

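```bash
python3 - <<'E'
from h import *
P=lambda L,s,x0,y0,z:np.array([onz('top',(x0+(u)/s-.5+.5/s,y0+(v)/s-.5+.5/s),z) for u,v in L])
b=P([(110,568),(535,503),(470,70),(55,133)],6,155,90,162); print(b.round(1))
for i in range(4):
    d=b[(i+1)%4]-b[i];print(np.linalg.norm(d).round(1),np.degrees(np.arctan2(d[1],d[0])).round(1))
f=P([(248,103),(447,123),(440,418),(370,418)],8,335,200,160);print(f.round(1))
for i in range(3):
    d=f[(i+1)%4]-f[i];print(np.linalg.norm(d).round(1),np.degrees(np.arctan2(d[1],d[0])).round(1))
g=P([(88,135),(73,425),(338,450)],8,335,200,10);print(g.round(1))
for i in range(2):
    d=g[i+1]-g[i];print(np.linalg.norm(d).round(1),np.degrees(np.arctan2(d[1],d[0])).round(1))
hh=P([(365,235),(440,235),(440,318),(365,313)],8,335,200,230);print(hh.round(1),hh.mean(0))
print(P([(180,222),(385,152)],6,155,90,181).round(1),P([(385,152)],6,155,90,192).round(1))
# tab
print(P([(258,595),(412,570),(320,568),(378,560),(412,530)],6,155,90,45).round(1))
E
```

```text
[[630.9 180.9 162. ]
 [654.9  11.9 162. ]
 [835.2  35.7 162. ]
 [810.8 204.8 162. ]]
170.7 -81.9
181.9 7.5
170.8 98.2
181.4 -172.4
[[ 557.4 -274.5  160. ]
 [ 550.7 -332.9  160. ]
 [ 464.4 -325.3  160. ]
 [ 464.7 -304.9  160. ]]
58.8 -96.6
86.6 175.0
20.4 89.2
[[ 563.3 -260.3   10. ]
 [ 467.3 -250.6   10. ]
 [ 457.9 -337.7   10. ]]
96.5 174.2
87.6 -96.2
[[ 513.  -286.   230. ]
 [ 512.7 -306.7  230. ]
 [ 490.  -305.2  230. ]
 [ 491.6 -284.7  230. ]] [ 501.85014512 -295.6565953   230.        ]
[[766.9 151.6 181. ]
 [794.7  69.9 181. ]] [[791.2  69.4 192. ]]
[[638.2 132.4  45. ]
 [648.3  64.9  45. ]
 [649.8 105.2  45. ]
 [653.   79.8  45. ]
 [666.1  64.8  45. ]]
```

Candidates for the hook in the top view:
- Red hook at (230,253): excluded because it is red.
- Small orange-handled hook lying at (293,228).
- Larger orange-handled hook hanging on the stand, with its handle at (375,235).

The one on the stand is meant. It is larger, is not red, and has its handle top at 230 mm. The enlarged crop confirms this. The case is at yaw ≈ +8° and the stand at ≈ -5.5°.

I'll move above the stand and look with the wrist camera.

```bash
python3 -m inch '[1,0.5,4,0,0,8,1, 4,2.5,6.4,0,0,16,1, 8,5,6.4,0,0,24,1, 12,7.5,6.4,0,0,32,1, 16,10,6.4,0,0,40,1]'; python3 -m inch '[4,2.5,0,0,0,8,1, 8,5,0,0,0,16,1, 12,7.8,0,0,0,20,1, 12,7.8,0,0,0,20,1, 12,7.8,0,0,0,20,1]'
cat > look.py <<'E'
import sys;from h import *
n,o=sys.argv[1],sys.argv[2]
c=bot.calibration(n);im=bot.capture(n);cv2.imwrite(f'pics/{o}.png',im[...,::-1])
import pickle;pickle.dump({k:np.array(v) for k,v in c.items()},open(f'pics/{o}.pkl','wb'))
s=bot.get_obs();print(s['time'],s['tool_pos'].round(1),np.degrees(s['tcp_rot']).round(1),s['joint_positions'].round(2),s['contact_force'].round(1),s['grip_width'])
E
python3 look.py wrist w1
```

```text
time: 0.65
tool_pos: [385.6, -373.2, 290.2]
tcp_rot: [-3.141, -0.0, 1.145]
contact_force: [0.1, -0.4, -0.8]
grip_width: 91.8
time: 1.15
tool_pos: [505.9, -294.4, 289.6]
tcp_rot: [-3.139, -0.0, 1.496]
contact_force: [-0.8, -0.4, -0.2]
grip_width: 91.4
1.2 [ 505.1 -295.3  289.8] [-179.9   -0.    85.6] [-0.66  0.42  1.23 -0.    1.49 -0.58] [-0.5 -0.9  0. ] 91.834827221135
```

View pics/w1.png

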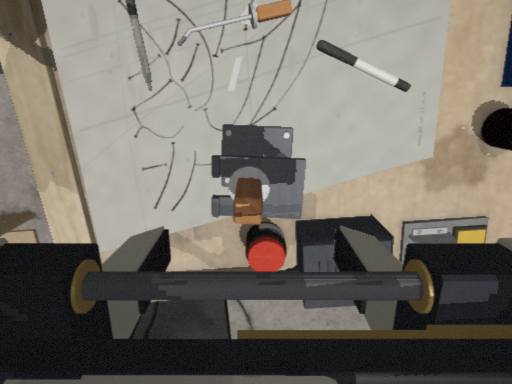

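```bash
python3 - <<'E'
from h import *
import pickle
c=pickle.load(open('pics/w1.pkl','rb'))
for p in [(505,-295,290),(505,-295,230),(502,-296,230),(502,-297,160),(502,-297,10)]: print(p,pix('wrist',p,c))
im=cv2.imread('pics/w1.png')[115:235,190:330]
z=cv2.resize(im,None,fx=5,fy=5,interpolation=cv2.INTER_CUBIC)
for i in range(0,140,10): cv2.putText(z,str(190+i),(i*5,10),0,.35,(255,0,255))
for i in range(0,120,10): cv2.putText(z,str(115+i),(0,i*5+4),0,.35,(255,0,255))
cv2.imwrite('pics/w1c.png',cv2.convertScaleAbs(z,alpha=1.5,beta=20))
E
```

```text
(505, -295, 290) [249.23678323 245.80292124]
(505, -295, 230) [249.99343942 208.43276919]
(502, -296, 230) [246.08128717 209.96566915]
(502, -297, 160) [247.55135787 185.14935956]
(502, -297, 10) [249.08809023 155.77843046]
```

View pics/w1c.png

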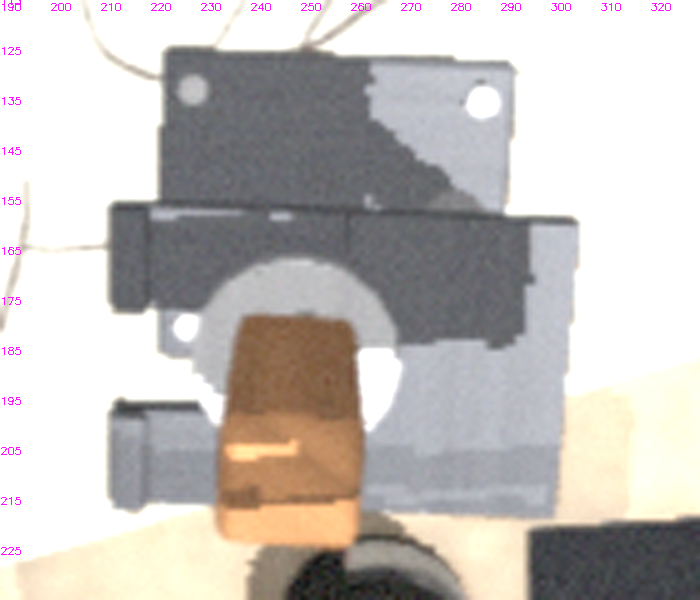

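The wrist crop shows the handle's top face centred at (248,210), which is x ≈ 503, y ≈ -296 at z = 230. That agrees with the top view. Stand yaw is ≈ -6° and hook yaw ≈ -6 to -7°. I'm descending now.

```bash
python3 -m inch '[-0.2,-0.1,-3,0,0,-2,1, -0.2,-0.1,-6.5,0,0,-2,1, -0.2,-0.1,-10,0,0,-2,1, -0.2,-0.1,-11.2,0,0,-2,1, -0.2,-0.1,-11.2,0,0,-2,1]'; python3 look.py wrist w2
```

```text
time: 1.7
tool_pos: [501.6, -296.8, 176.6]
tcp_rot: [-3.136, -0.002, 1.457]
contact_force: [0.1, -0.4, 0.3]
grip_width: 91.7
1.75 [ 502.7 -297.2  178.4] [-179.9   -0.    83.5] [-0.66  0.49  1.43 -0.    1.23 -0.55] [ 1.  -0.5  1.2] 92.08916947576266
```

View pics/w2.png

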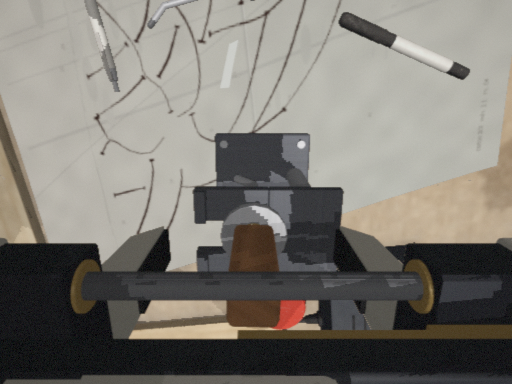

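The handle sits between the pads, centred at column ~253. Closing the gripper.

```bash
for i in 1 2; do python3 -m inch '[0,0,0,0,0,0,-1, 0,0,0,0,0,0,-1, 0,0,0,0,0,0,-1, 0,0,0,0,0,0,-1, 0,0,0,0,0,0,-1]'; done
```

```text
time: 2.25
tool_pos: [502.8, -297.2, 178.7]
tcp_rot: [-3.14, 0.0, 1.457]
contact_force: [0.4, -0.2, 0.2]
grip_width: 56.3
time: 2.75
tool_pos: [502.7, -297.2, 178.6]
tcp_rot: [-3.139, 0.0, 1.457]
contact_force: [-0.7, -0.1, 0.5]
grip_width: 21.5
```

```bash
python3 -m inch '[0,0,0,0,0,0,-1, 0,0,0.7,0,0,0,-1, 0,0,1.4,0,0,0,-1, 0,0,1.4,0,0,0,-1, 0,0,1.4,0,0,0,-1]'; python3 -m inch '[-2,0.2,0,0,0,0,-1, -5,0.5,0,0,0,0,-1, -8,0.8,0,0,0,0,-1, -11,1.1,0,0,0,0,-1, -11,1.1,0,0,0,0,-1]'; python3 look.py wrist w3; python3 look.py scene s3; python3 look.py top t3
```

```text
time: 3.25
tool_pos: [502.8, -297.3, 193.0]
tcp_rot: [-3.14, 0.0, 1.457]
contact_force: [0.3, 0.1, -0.6]
grip_width: 22.0
time: 3.75
tool_pos: [389.9, -285.4, 192.9]
tcp_rot: [-3.138, -0.001, 1.456]
contact_force: [0.4, 0.4, -1.4]
grip_width: 22.4
3.8 [ 391.8 -286.1  193.2] [-179.9    0.    83.4] [-0.79  0.3   1.68 -0.    1.16 -0.67] [-0.2 -0.1 -0.6] 21.719980958812176
3.85 [ 392.9 -286.5  193.3] [-1.80e+02  1.00e-01  8.35e+01] [-0.79  0.3   1.68 -0.    1.16 -0.67] [-0.2 -0.5 -0. ] 21.83787819899311
3.9 [ 393.5 -286.6  193.3] [-1.80e+02  1.00e-01  8.35e+01] [-0.79  0.3   1.68 -0.    1.16 -0.67] [ 0.3 -0.4 -0.9] 21.519551901665125
```

View pics/s3.png

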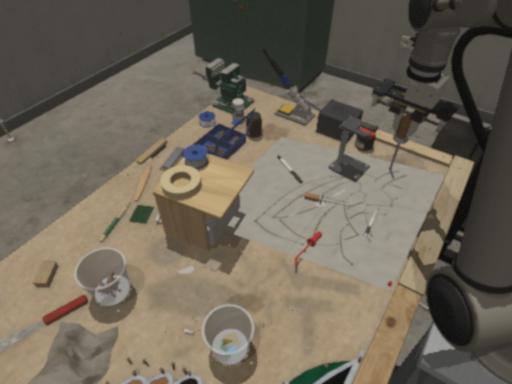

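View pics/w3.png

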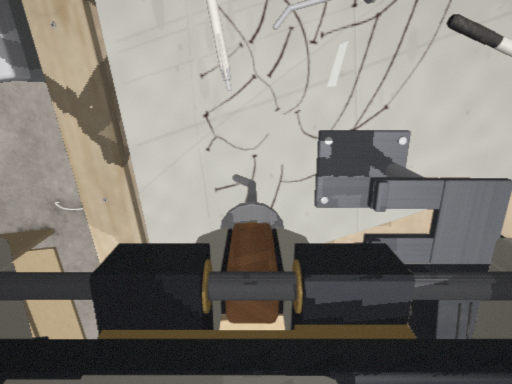

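```bash
python3 - <<'E'
from h import *
import pickle
c=pickle.load(open('pics/w3.pkl','rb'))
from scipy.spatial.transform import Rotation as Ro
# TCP from wrist calibration relative: use the known w2 relation
o=np.array([390.8,-285.7,193.1-18.6])
for y in(-3,-6.5,-10):
  R=Ro.from_euler('z',y,degrees=True)
  print(y,pix('wrist',o+R.apply([-16,0,-132]),c),pix('wrist',o+R.apply([0,0,-105]),c),pix('wrist',o+R.apply([0,20,3]),c),pix('wrist',o+R.apply([-20,0,3]),c))
im=cv2.imread('pics/w3.png')[165:265,200:310]
cv2.imwrite('pics/w3c.png',cv2.resize(im,None,fx=6,fy=6,interpolation=cv2.INTER_CUBIC))
E
```

```text
-3 [236.98948998 177.89208965] [252.59259484 184.24101786] [250.44607052 202.04729605] [219.77388083 234.84585838]
-6.5 [236.94662815 176.96706525] [252.59259484 184.24101786] [252.51633405 201.98886157] [219.65144556 233.01261317]
-10 [236.96214699 176.04039719] [252.59259484 184.24101786] [254.58663922 202.04996732] [219.6512978  231.17254587]
```

View pics/w3c.png

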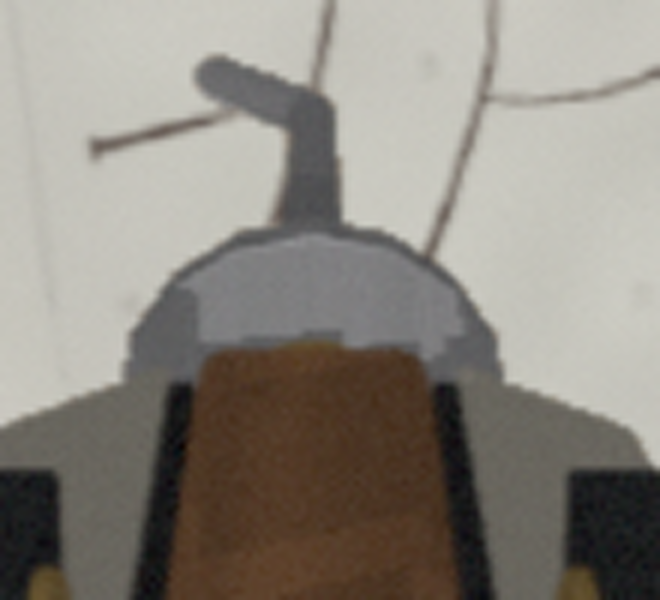

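```bash
cat > plan.py <<'E'
from h import *
from scipy.spatial.transform import Rotation as Ro
H0=18.6 # hook origin beyond TCP along tool z
def tool_hook(s):
    R=Ro.from_euler('xyz',s['tcp_rot']); M=R.as_matrix()
    Rh=np.stack([M[:,1],M[:,0],-M[:,2]],1)
    return Ro.from_matrix(Rh)
def tipnow(s):
    Rh=tool_hook(s);o=s['tool_pos']-Rh.apply([0,0,H0]);return o,o+Rh.apply([-16,0,-132]),Rh
def goto(tip,yaw,lean):
    s=bot.get_obs();o,t,Rh=tipnow(s)
    Rt=Ro.from_euler('z',yaw,degrees=True)*Ro.from_euler('y',-lean,degrees=True)
    tcp=np.array(tip)-Rt.apply([-16,0,-132])+Rt.apply([0,0,H0])
    d=(Rt*Rh.inv()).as_rotvec(degrees=True)
    print('tip now',t.round(1),'hook eul',Rh.as_euler('ZYX',degrees=True).round(1))
    print('target TCP',tcp.round(1),'shift cm',((tcp-s['tool_pos'])/10).round(2),'rot',d.round(2))
EX=np.array([np.cos(np.radians(8)),np.sin(np.radians(8)),0]);SLOT=np.array([662,101,45.])
E
python3 - <<'E'
from plan import *
goto(SLOT-80*EX+[0,0,25],8,32)
E
```

```text
tip now [ 377.5 -285.    42.7] hook eul [-6.5  0.  -0.1]
target TCP [517.2  80.6 206.2] shift cm [12.37 36.73  1.29] rot [  0.47 -32.1   14.15]
```

```bash
python3 -m inch '[0,0,3,0,0,0,-1, 0,1.5,5.5,0,0,0,-1, 1,5,6,0,-6,2.5,-1, 2.5,9,6,0,-12,5,-1, 4,13,6,0,-18,8,-1]'; python3 -m inch '[1,4,0,0,-4,2,-1, 3,8,0,0,-8,4,-1, 4.5,12,0,0,-12,6,-1, 6,16,0,0,-14,6,-1, 8,20,0,0,-14,6,-1]'; python3 - <<'E'
from plan import *
goto(SLOT-80*EX+[0,0,25],8,32)
E
```

```text
time: 4.4
tool_pos: [435.0, -155.5, 254.0]
tcp_rot: [2.823, -0.012, 1.601]
contact_force: [0.2, 0.6, -1.0]
grip_width: 21.5
time: 4.9
tool_pos: [514.9, 46.6, 253.8]
tcp_rot: [2.579, 0.008, 1.707]
contact_force: [0.9, -1.8, -1.1]
grip_width: 21.5
tip now [581.2  54.6 117.9] hook eul [  8.1 -32.2  -0.5]
target TCP [517.2  80.6 206.2] shift cm [ 0.23  3.41 -4.76] rot [0.42 0.3  0.19]
```

```bash
python3 -m inch '[0.2,2,-2,0,0,0,-1, 0.2,3.4,-4,0,0,0,-1, 0.2,3.4,-4.8,0,0,0,-1, 0.2,3.4,-4.8,0,0,0,-1, 0.2,3.4,-4.8,0,0,0,-1]'; python3 look.py wrist w4;python3 look.py top t4; python3 - <<'E'
from plan import *
goto(SLOT-80*EX+[0,0,25],8,32)
E
```

```text
time: 5.4
tool_pos: [517.7, 80.1, 206.4]
tcp_rot: [2.578, 0.008, 1.707]
contact_force: [0.2, -0.7, -1.3]
grip_width: 22.0
5.45 [517.8  79.8 206.8] [147.7   0.5  97.7] [-0.05  0.11  2.05  0.22  0.43 -0.36] [ 0.  -0.2 -0.8] 21.98879059354334
5.5 [517.8  79.7 207. ] [147.6   0.5  97.7] [-0.05  0.11  2.05  0.22  0.43 -0.36] [ 0.2 -0.6 -0.7] 21.75246099410097
tip now [584.4  87.6  71.2] hook eul [  8.  -32.3  -0.6]
target TCP [517.2  80.6 206.2] shift cm [-0.06  0.09 -0.08] rot [0.42 0.41 0.27]
```

View pics/w4.png

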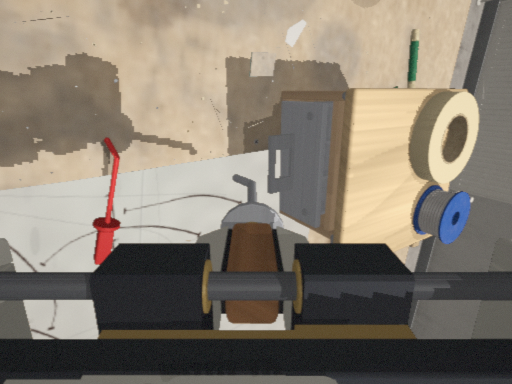

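View pics/t4.png

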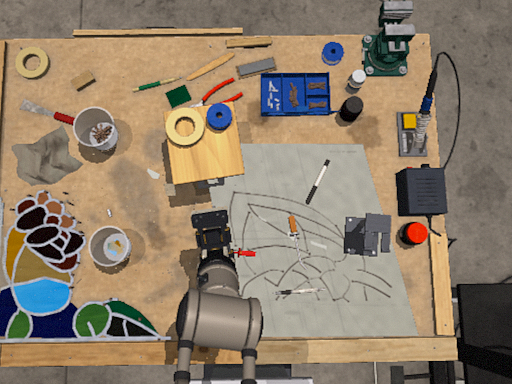

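```bash
python3 - <<'E'
from plan import *
import pickle
im=cv2.imread('pics/w4.png')[80:240,225:365]
z=cv2.resize(im,None,fx=3.75,fy=3.75,interpolation=cv2.INTER_CUBIC)
z=cv2.resize(im[40:130,0:130],None,fx=6,fy=6,interpolation=cv2.INTER_CUBIC)
z=cv2.convertScaleAbs(z,alpha=1.6,beta=25)
for i in range(0,130,10): cv2.putText(z,str(225+i),(i*6,10),0,.35,(255,0,255))
for i in range(0,90,10): cv2.putText(z,str(120+i),(0,i*6+4),0,.35,(255,0,255))
cv2.imwrite('pics/w4c.png',z)
c=pickle.load(open('pics/w4.pkl','rb'))
print('slot est',pix('wrist',SLOT,c),'tip',pix('wrist',[584.2,87.7,71.2],c))
EY=np.array([-EX[1],EX[0],0])
for a,b in((-12,18),(12,18),(12,-18),(-12,-18),(-18,35),(-18,-35)): print(a,b,pix('wrist',SLOT+a*EX+b*EY,c))
E
```

```text
slot est [281.37253062 161.46639769] tip [235.37046553 177.15444388]
-12 18 [273.71509053 147.61154204]
12 18 [289.68572748 145.82429719]
12 -18 [288.57628642 174.50038758]
-12 -18 [273.02996938 177.16375015]
-18 35 [269.83591891 133.38619336]
-18 -35 [268.72721303 191.32602456]
```

View pics/w4c.png

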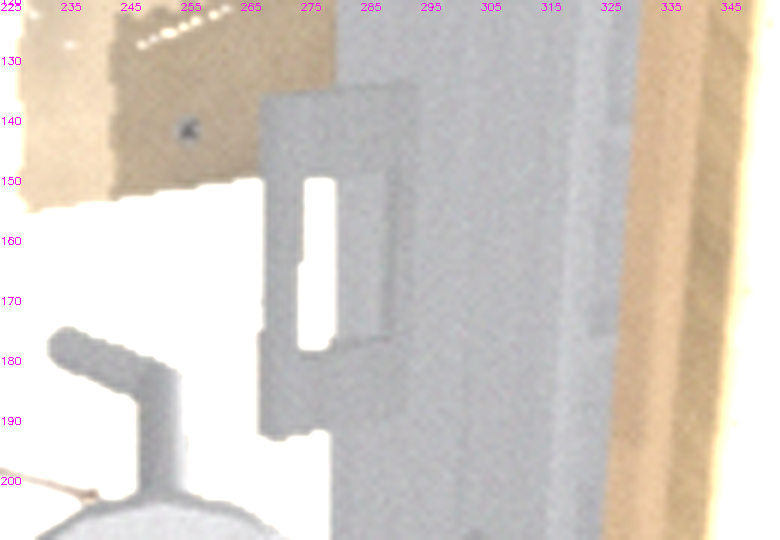

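```bash
sed -i 's/SLOT=.*/SLOT=np.array([661.5,99.4,45.])/' plan.py; python3 - <<'E'
from plan import *
goto(SLOT-0*EX+[0,0,17],8,32)
E
```

```text
tip now [584.4  87.6  71.2] hook eul [  8.  -32.3  -0.6]
target TCP [595.9  90.2 198.2] shift cm [ 7.81  1.05 -0.88] rot [0.42 0.41 0.27]
```

```bash
python3 -m inch '[2,0.3,-0.4,0,0,0,-1, 4,0.5,-0.8,0,0,0,-1, 6,0.8,-0.8,0,0,0,-1, 7.7,1,-0.8,0,0,0,-1, 7.7,1,-0.8,0,0,0,-1]'; python3 look.py wrist w5; python3 - <<'E'
from plan import *
goto(SLOT,8,32)
import cv2
im=cv2.imread('pics/w5.png')[110:230,190:350]
cv2.imwrite('pics/w5c.png',cv2.convertScaleAbs(cv2.resize(im,None,fx=5,fy=5,interpolation=cv2.INTER_CUBIC),alpha=1.6,beta=25))
E
```

```text
time: 6.0
tool_pos: [597.1, 88.8, 200.3]
tcp_rot: [2.574, 0.009, 1.704]
contact_force: [-0.7, 0.7, -2.0]
grip_width: 22.0
6.05 [595.6  89.  199.6] [147.6   0.5  97.7] [-0.02  0.26  1.88  0.17  0.45 -0.29] [-0.1 -0.1 -1.7] 21.89684507812769
tip now [662.4  96.8  63.9] hook eul [  8.  -32.4  -0.6]
target TCP [595.9  90.2 181.2] shift cm [ 0.03  0.12 -1.84] rot [0.43 0.47 0.32]
```

View pics/w5c.png

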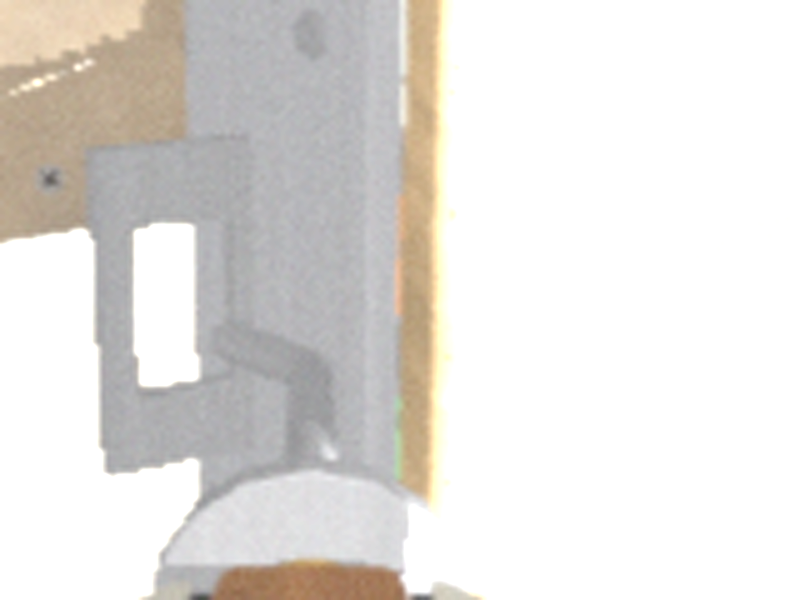

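```bash
python3 - <<'E'
from plan import *
import pickle
c=pickle.load(open('pics/w5.pkl','rb'))
for u,v in((216.6,154.4),(217.6,187.8),(236.4,153),(236.4,185),(208.3,139.5),(211.5,204)): print((u,v),onz('wrist',(u,v),45,c).round(1))
print(pix('wrist',[662.4,96.8,63.9],c), pix('wrist',SLOT,c),onz('wrist',(233.5,177),63.9,c).round(1))
E
```

```text
(216.6, 154.4) [651.  115.9  45. ]
(217.6, 187.8) [655.9  80.1  45. ]
(236.4, 153) [674.5 118.2  45. ]
(236.4, 185) [678.9  82.7  45. ]
(208.3, 139.5) [640.2 130.6  45. ]
(211.5, 204) [650.4  62.3  45. ]
[233.21509584 176.38245716] [224.02537336 170.08597783] [662.8  96.2  63.9]
```

Seen from the wrist, the slot centre is at (665,99) and the tip at (663,97), so the tip is over the slot. Lowering to about 15 mm below the tab's upper face.

```bash
python3 -m inch '[0.1,0.2,0,0,0,0,-1, 0.1,0.2,-0.9,0,0,0,-1, 0.1,0.2,-1.8,0,0,0,-1, 0.1,0.2,-2.6,0,0,0,-1, 0.1,0.2,-3.4,0,0,0,-1]';python3 -m inch '[0,0,0,0,0,0,-1, 0,0,0,0,0,0,-1, 0,0,0,0,0,0,-1, 0,0,0,0,0,0,-1, 0,0,0,0,0,0,-1]'; python3 look.py wrist w6; python3 - <<'E'
from plan import *
goto(SLOT+[0,0,-15],8,32)
im=cv2.imread('pics/w6.png')[110:230,190:350]
cv2.imwrite('pics/w6c.png',cv2.convertScaleAbs(cv2.resize(im,None,fx=5,fy=5,interpolation=cv2.INTER_CUBIC),alpha=1.6,beta=25))
E
```

```text
time: 6.55
tool_pos: [596.1, 91.0, 164.4]
tcp_rot: [2.577, 0.008, 1.705]
contact_force: [-0.7, -0.3, -0.9]
grip_width: 21.8
time: 7.05
tool_pos: [596.3, 90.9, 164.8]
tcp_rot: [2.576, 0.009, 1.705]
contact_force: [-0.4, 0.5, -0.8]
grip_width: 21.9
7.1 [596.3  91.  164.8] [147.6   0.5  97.7] [-0.01  0.31  1.92  0.21  0.35 -0.33] [ 0.   0.4 -1.4] 22.088245106442567
tip now [663.   98.8  29.1] hook eul [  8.  -32.4  -0.6]
target TCP [595.9  90.2 166.2] shift cm [-0.04 -0.08  0.14] rot [0.43 0.46 0.33]
```

View pics/w6c.png

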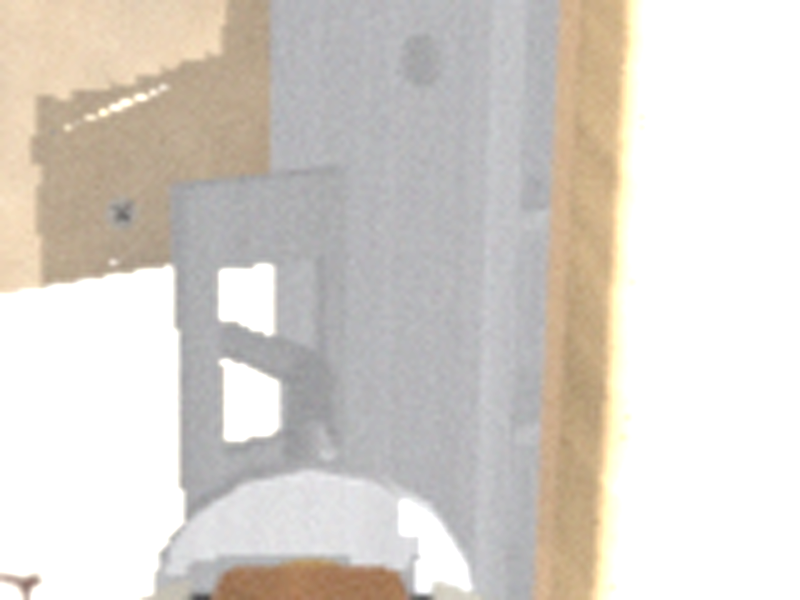

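```bash
python3 -m inch '[-0.5,-0.1,0.4,0,0,0,-1, -1,-0.1,0.4,0,0,0,-1, -1.6,-0.2,0.4,0,0,0,-1, -2.2,-0.3,0.4,0,0,0,-1, -2.8,-0.4,0.4,0,0,0,-1]'; python3 look.py wrist w7; python3 - <<'E'
from plan import *
goto(SLOT+[0,0,-15],8,32)
im=cv2.imread('pics/w7.png')[110:230,190:350]
cv2.imwrite('pics/w7c.png',cv2.convertScaleAbs(cv2.resize(im,None,fx=5,fy=5,interpolation=cv2.INTER_CUBIC),alpha=1.6,beta=25))
E
```

```text
time: 7.6
tool_pos: [568.2, 86.9, 169.5]
tcp_rot: [2.575, 0.009, 1.705]
contact_force: [3.0, 0.1, 0.4]
grip_width: 22.0
7.65 [567.   86.9 168.9] [147.6   0.5  97.7] [-0.03  0.26  1.99  0.24  0.34 -0.36] [ 1.   1.3 -0.7] 21.86418291904504
tip now [633.6  94.8  33.1] hook eul [  8.  -32.4  -0.6]
target TCP [595.9  90.2 166.2] shift cm [ 2.9   0.33 -0.27] rot [0.42 0.43 0.31]
```

View pics/w7c.png

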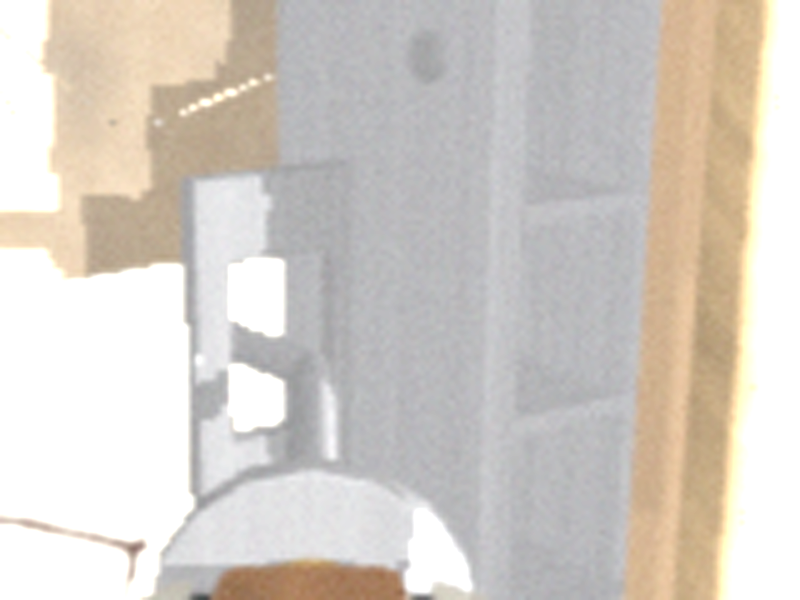

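The tip is through the slot and the tray is following; its compartments now show. I'll keep pulling.

```bash
python3 -m inch '[-0.6,-0.1,0,0,0,0,-1, -1.2,-0.2,0,0,0,0,-1, -1.8,-0.25,0,0,0,0,-1, -2.4,-0.35,0,0,0,0,-1, -3,-0.4,0,0,0,0,-1]'; python3 -c "
from plan import *
s=bot.get_obs();print(s['joint_positions'].round(3));goto(SLOT,8,32)"
python3 -m inch '[-0.4,-0.05,0,0,0,0,-1, -0.8,-0.1,0,0,0,0,-1, -1.2,-0.15,0,0,0,0,-1, -1.4,-0.2,0,0,0,0,-1, -1.4,-0.2,0,0,0,0,-1]'; python3 -c "
from plan import *
s=bot.get_obs();print(s['joint_positions'].round(3),s['contact_force'].round(1));goto(SLOT,8,32)"
```

```text
time: 8.15
tool_pos: [536.5, 82.7, 168.9]
tcp_rot: [2.576, 0.009, 1.705]
contact_force: [1.9, -0.5, -1.9]
grip_width: 21.8
[-0.039  0.209  2.064  0.273  0.32  -0.41 ]
tip now [603.3  90.5  33.2] hook eul [  8.  -32.4  -0.6]
target TCP [595.9  90.2 181.2] shift cm [5.94 0.75 1.23] rot [0.44 0.45 0.32]
time: 8.65
tool_pos: [522.0, 80.8, 168.7]
tcp_rot: [2.577, 0.008, 1.705]
contact_force: [0.3, -0.1, -0.8]
grip_width: 22.0
[-0.046  0.184  2.098  0.292  0.314 -0.436] [ 0.3 -0.1 -0.8]
tip now [588.5  88.7  32.8] hook eul [  8.  -32.3  -0.6]
target TCP [595.9  90.2 181.2] shift cm [7.39 0.94 1.25] rot [0.42 0.39 0.32]
```

```bash
python3 -m inch '[-0.2,0,0,0,0,0,-1, -0.4,-0.05,0,0,0,0,-1, -0.6,-0.1,0,0,0,0,-1, -0.6,-0.1,0,0,0,0,-1, -0.6,-0.1,0,0,0,0,-1]';  python3 look.py wrist w8; python3 - <<'E'
from plan import *
import pickle
goto(SLOT,8,32)
c=pickle.load(open('pics/w8.pkl','rb'))
im=cv2.imread('pics/w8.png')[110:230,190:350]
cv2.imwrite('pics/w8c.png',cv2.convertScaleAbs(cv2.resize(im,None,fx=5,fy=5,interpolation=cv2.INTER_CUBIC),alpha=1.6,beta=25))
E
```

```text
time: 9.15
tool_pos: [518.0, 79.7, 169.8]
tcp_rot: [2.573, 0.009, 1.704]
contact_force: [9.5, 1.6, -6.7]
grip_width: 22.1
9.2 [518.   79.7 169.8] [147.4   0.5  97.6] [-0.05  0.17  2.11  0.3   0.31 -0.45] [10.5  2.6 -6.8] 21.871741467726505
tip now [585.1  87.5  34.3] hook eul [  8.  -32.6  -0.6]
target TCP [595.9  90.2 181.2] shift cm [7.79 1.05 1.14] rot [0.43 0.64 0.36]
```

View pics/w8c.png

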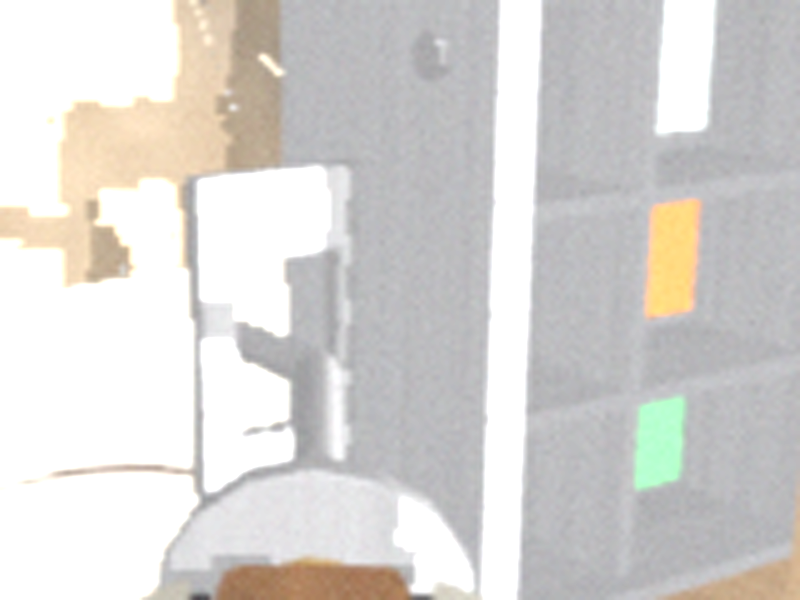

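10.5 N means the tray is at its stop. I'll relieve the load, lift the tip out, then check from above.

```bash
python3 -m inch '[0.4,0,0,0,0,0,-1, 0.9,0.1,0,0,0,0,-1, 0.9,0.1,0,0,0,0,-1, 0.9,0.1,0.8,0,0,0,-1, 0.9,0.1,1.8,0,0,0,-1]'; python3 -m inch '[0,0,1,0,0,0,-1, 0,0,2.5,0,0,0,-1, -0.5,-1,5,0,0,0,-1, -1,-3,7,0,0,0,-1, -1,-6,8,0,0,0,-1]'; python3 look.py wrist w9; python3 look.py top t9;  python3 look.py scene s9
```

```text
time: 9.7
tool_pos: [526.2, 80.7, 187.5]
tcp_rot: [2.575, 0.009, 1.704]
contact_force: [0.6, -0.4, -0.6]
grip_width: 21.8
time: 10.2
tool_pos: [515.7, 21.2, 269.9]
tcp_rot: [2.573, 0.01, 1.707]
contact_force: [0.9, -1.4, -2.1]
grip_width: 22.2
10.25 [517.2  17.1 271.4] [147.3   0.7  97.6] [-0.23  0.01  1.96  0.31  0.65 -0.56] [ 3.8 -1.8  0.5] 21.94823769258366
10.3 [516.8  18.1 270.1] [147.3   0.6  97.5] [-0.23  0.01  1.96  0.3   0.65 -0.55] [ 0.7  0.5 -1.5] 21.95194985645908
10.35 [516.2  19.2 268.7] [147.5   0.5  97.5] [-0.22  0.01  1.96  0.3   0.65 -0.55] [ 0.6  0.2 -1.4] 22.11826229034434
```

View pics/w9.png

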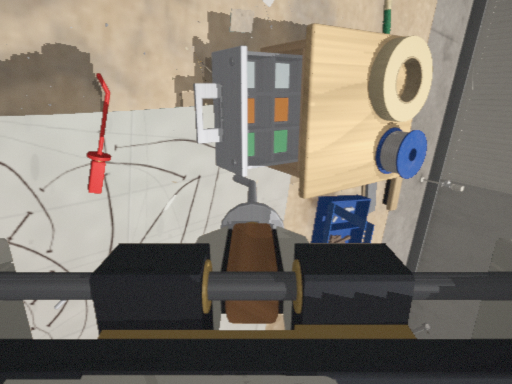

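View pics/s9.png

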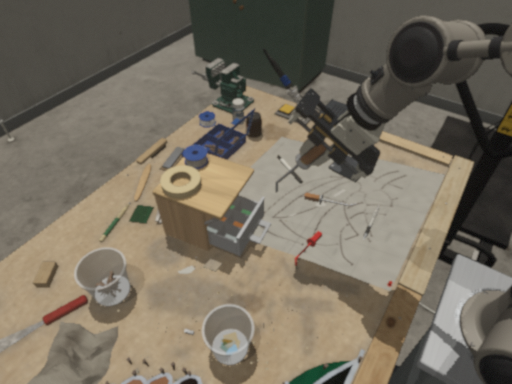

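```bash
cat >> plan.py <<'E'
def gotcp(p,rpy=(180,0,83.5)):
    s=bot.get_obs();R=Ro.from_euler('xyz',s['tcp_rot']);Rt=Ro.from_euler('xyz',rpy,degrees=True)
    print('tcp',s['tool_pos'].round(1),np.degrees(s['tcp_rot']).round(1),s['joint_positions'].round(2),'shift',((np.array(p)-s['tool_pos'])/10).round(2),'rot',(Rt*R.inv()).as_rotvec(degrees=True).round(2))
E
python3 -c "
from plan import *
gotcp([392,-286.3,255])"
```

```text
tcp [516.2  19.2 268.7] [147.5   0.5  97.5] [-0.22  0.01  1.96  0.3   0.65 -0.55] shift [-12.42 -30.55  -1.37] rot [  0.25  32.61 -13.74]
```

```bash
python3 -m inch '[-1,-4,0,0,4,-1.5,-1, -3,-8,0,0,10,-4,-1, -5,-12,0,0,16,-7,-1, -7,-16,0,0,22,-10,-1, -9,-20,0,0,28,-12,-1]'; python3 -c "
from plan import *
gotcp([392,-286.3,255])"
```

```text
time: 10.85
tool_pos: [424.9, -181.5, 269.0]
tcp_rot: [3.066, -0.002, 1.487]
contact_force: [1.5, -0.3, -1.8]
grip_width: 22.1
tcp [ 424.9 -181.5  269. ] [ 1.757e+02 -1.000e-01  8.520e+01] [-0.6   0.15  1.67  0.04  1.26 -0.52] shift [ -3.29 -10.48  -1.4 ] rot [ 0.32  4.3  -1.69]
```

```bash
python3 -m inch '[-1.3,-4,-0.5,0,2,-0.8,-1, -2.6,-8,-1,0,4.3,-1.7,-1, -3.3,-10.5,-1.4,0.3,4.3,-1.7,-1, -3.3,-10.5,-1.4,0.3,4.3,-1.7,-1, -3.3,-10.5,-1.4,0.3,4.3,-1.7,-1]'; python3 look.py wrist w10;python3 look.py top t10; python3 -c "
from plan import *
import pickle
im=cv2.imread('pics/w10.png')[165:265,200:310]
cv2.imwrite('pics/w10c.png',cv2.resize(im,None,fx=6,fy=6,interpolation=cv2.INTER_CUBIC))
gotcp([392,-286.3,193.3])"
```

```text
time: 11.35
tool_pos: [391.7, -285.9, 254.3]
tcp_rot: [-3.14, -0.001, 1.456]
contact_force: [-0.6, 1.0, -1.0]
grip_width: 22.1
11.4 [ 392.  -285.5  254.7] [-180.    -0.    83.5] [-0.79  0.25  1.58 -0.    1.32 -0.67] [ 0.1 -0.  -2. ] 21.793597414249167
11.45 [ 392.2 -285.3  255. ] [-180.     0.    83.5] [-0.79  0.25  1.58 -0.    1.32 -0.67] [ 0.1 -0.2 -0.3] 22.16205933310381
tcp [ 392.2 -285.3  255. ] [-180.     0.    83.5] [-0.79  0.25  1.58 -0.    1.32 -0.67] shift [-0.02 -0.1  -6.17] rot [ 0.   -0.01 -0.04]
```

View pics/w10c.png

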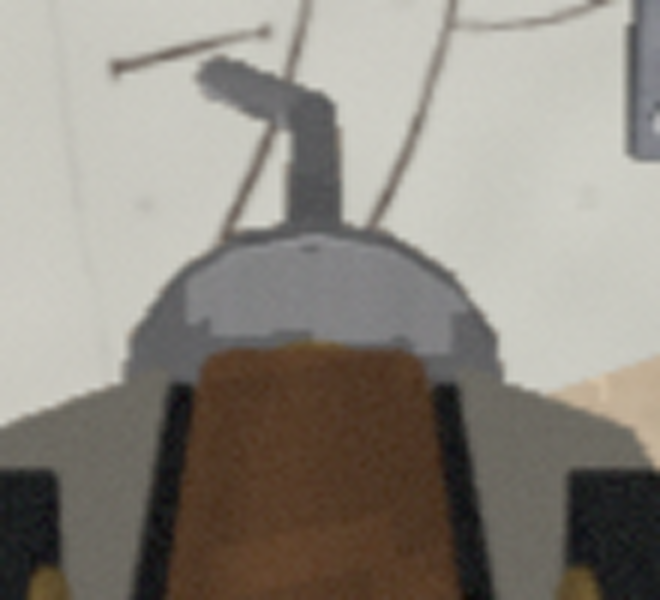

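View pics/t10.png

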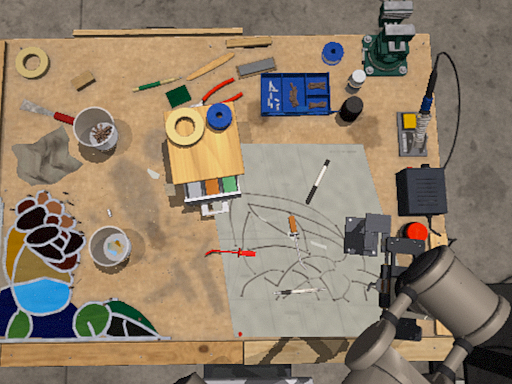

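The hook hasn't shifted in the grip: same tip and bend pixels as before. The tray is out, and the tape, reel and pots are undisturbed. Next I retrace the path into the fork.

```bash
python3 -m inch '[0,-0.1,-2,0,0,0,-1, 0,-0.1,-4.5,0,0,0,-1, 0,-0.1,-6.1,0,0,0,-1, 0,-0.1,-6.1,0,0,0,-1, 0,-0.1,-6.1,0,0,0,-1]'; python3 -c "
from plan import *
im=cv2.imread('pics/t10.png')[175:225,165:255]
cv2.imwrite('pics/t10c.png',cv2.resize(im,None,fx=8,fy=8,interpolation=cv2.INTER_CUBIC))
gotcp([502.5,-297.3,193])"
```

```text
time: 11.95
tool_pos: [392.7, -285.6, 194.6]
tcp_rot: [3.141, 0.0, 1.459]
contact_force: [0.1, -1.1, -2.0]
grip_width: 21.5
tcp [ 392.7 -285.6  194.6] [180.    0.   83.6] [-0.79  0.3   1.68 -0.    1.16 -0.68] shift [10.98 -1.17 -0.16] rot [ 0.03  0.   -0.12]
```

View pics/t10c.png

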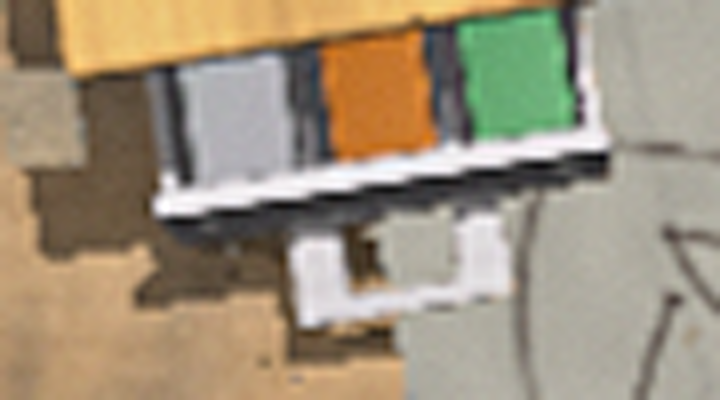

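```bash
python3 -c "
from plan import *
p=np.array([onz('top',(165+u/8-.5,175+v/8-.5),45) for u,v in((300,327),(510,292))]);print(p.round(1),(p.mean(0)+18*EX).round(1), ((p.mean(0)+18*EX-np.array([666.7,99.7,45]))@EX).round(1))"
python3 -m inch '[2,-0.2,-0.1,0,0,0,-1, 4,-0.4,-0.1,0,0,0,-1, 6,-0.6,-0.1,0,0,0,-1, 8,-0.9,-0.1,0,0,0,-1, 8,-0.9,-0.1,0,0,0,-1]'; python3 look.py wrist w11;  python3 -c "
from plan import *
gotcp([502.5,-297.3,193])"
```

```text
[[567.8 120.9  45. ]
 [578.3  52.5  45. ]] [590.9  89.2  45. ] -76.5
time: 12.45
tool_pos: [475.2, -294.8, 195.0]
tcp_rot: [3.138, 0.002, 1.461]
contact_force: [-0.6, 0.1, -1.2]
grip_width: 21.5
12.5 [ 473.8 -294.5  194.7] [1.799e+02 1.000e-01 8.370e+01] [-0.69  0.43  1.48 -0.    1.23 -0.58] [-0.2 -0.1 -1. ] 21.53300841423826
tcp [ 473.8 -294.5  194.7] [1.799e+02 1.000e-01 8.370e+01] [-0.69  0.43  1.48 -0.    1.23 -0.58] shift [ 2.87 -0.28 -0.17] rot [ 0.1   0.09 -0.2 ]
```

View pics/w11.png

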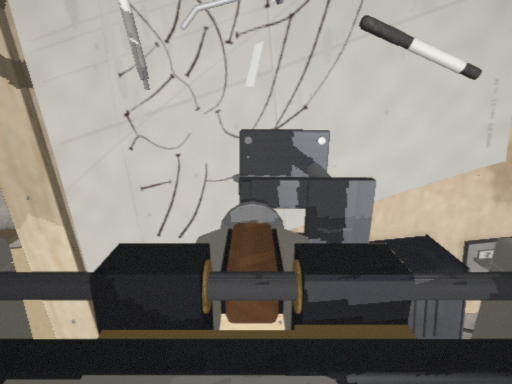

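The tray reads ≈ 76 mm out, which is its stop. The collar is over the prongs, in line with the gap. Now to the seat and down.

```bash
python3 -m inch '[1.5,-0.2,-0.1,0,0,0,-1, 2.9,-0.3,-0.1,0,0,0,-1, 2.9,-0.3,-0.1,0,0,0,-1, 2.9,-0.3,-0.1,0,0,0,-1, 2.9,-0.3,-0.1,0,0,0,-1]'; python3 -c "
from plan import *
gotcp([502.6,-297.3,178.4])"
```

```text
time: 13.0
tool_pos: [501.9, -297.4, 194.0]
tcp_rot: [3.14, 0.002, 1.461]
contact_force: [0.7, 0.7, -1.8]
grip_width: 21.9
tcp [ 501.9 -297.4  194. ] [1.799e+02 1.000e-01 8.370e+01] [-0.67  0.47  1.41 -0.    1.26 -0.56] shift [ 0.07  0.01 -1.56] rot [ 0.1   0.07 -0.18]
```

```bash
python3 -m inch '[0,0,-0.4,0,0,0,-1, 0,0,-0.8,0,0,0,-1, 0,0,-1.2,0,0,0,-1, 0,0,-1.5,0,0,0,-1, 0,0,-1.5,0,0,0,-1]'; python3 look.py wrist w12
```

```text
time: 13.5
tool_pos: [501.8, -297.3, 178.8]
tcp_rot: [3.141, 0.001, 1.461]
contact_force: [0.6, 0.6, -2.2]
grip_width: 21.9
13.55 [ 501.8 -297.4  178.8] [1.799e+02 1.000e-01 8.370e+01] [-0.67  0.49  1.43 -0.    1.22 -0.56] [-0.1  0.7 -1.3] 21.95028240978266
```

View pics/w12.png

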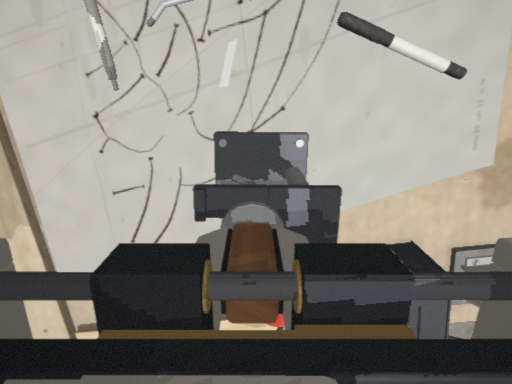

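```bash
python3 -m inch '[0,0,-0.05,0,0,0,-1, 0,0,-0.05,0,0,0,-1, 0,0,-0.05,0,0,0,0.0, 0,0,-0.05,0,0,0,1, 0,0,-0.05,0,0,0,1]'; python3 -m inch '[0,0,0,0,0,0,1, 0,0,0,0,0,0,1, 0,0,0,0,0,0,1, 0,0,0,0,0,0,1, 0,0,0,0,0,0,1]'; python3 look.py wrist w13
```

```text
time: 14.05
tool_pos: [501.9, -297.4, 178.1]
tcp_rot: [3.141, 0.001, 1.461]
contact_force: [-0.1, -0.3, 0.2]
grip_width: 40.9
time: 14.55
tool_pos: [501.9, -297.4, 178.1]
tcp_rot: [3.14, 0.001, 1.461]
contact_force: [-0.3, -0.4, 0.5]
grip_width: 81.4
14.6 [ 501.9 -297.4  178.2] [1.799e+02 1.000e-01 8.370e+01] [-0.67  0.49  1.43 -0.    1.22 -0.56] [ 0.3 -0.7 -0.1] 85.45042805600087
```

View pics/w13.png

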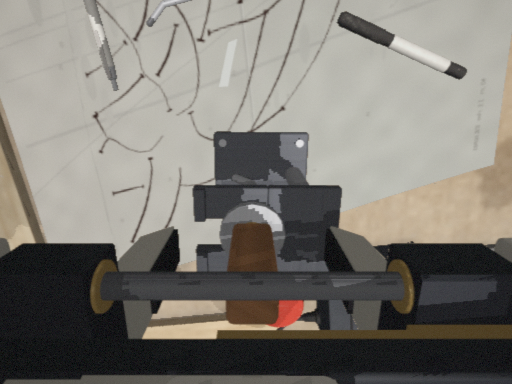

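Released, with the hook upright in the fork just as it was at the start. Retreating straight up, then clear of the view.

```bash
python3 -m inch '[0,0,0,0,0,0,1, 0,0,2,0,0,0,1, 0,0,5,0,0,0,1, 0,0,9,0,0,0,1, 0,0,13,0,0,0,1]'; python3 -m inch '[-3,0,0,0,0,0,1, -7,-2,0,0,0,0,1, -11,-4,0,0,0,0,1, -14,-6,0,0,0,0,1, -14,-6,0,0,0,0,1]';python3 look.py top t14; python3 look.py scene s14; python3 - <<'E'
import cv2,numpy as np
t=cv2.imread('pics/t14.png');s=cv2.imread('pics/s14.png')
cv2.imwrite('pics/f.png',np.hstack([cv2.resize(t[90:270,150:420],(500,333)),cv2.resize(s[90:200,280:390],(300,333),interpolation=cv2.INTER_CUBIC)]))
z=cv2.resize(t[200:265,335:405],None,fx=8,fy=8,interpolation=cv2.INTER_CUBIC)
cv2.imwrite('pics/f2.png',cv2.convertScaleAbs(z,alpha=1.4,beta=20))
a=cv2.imread('pics/top0.png')
for n,(x0,y0,x1,y1) in {'tape+reel':(160,98,240,150),'pots':(70,100,135,270)}.items(): print(n,cv2.absdiff(a,t)[y0:y1,x0:x1].max(2).__gt__(40).sum())
E
```

```text
time: 15.1
tool_pos: [501.6, -297.2, 309.4]
tcp_rot: [3.141, 0.001, 1.461]
contact_force: [1.6, -0.1, -0.8]
grip_width: 92.1
time: 15.6
tool_pos: [358.6, -359.1, 309.7]
tcp_rot: [-3.141, 0.002, 1.456]
contact_force: [0.2, -0.2, -0.7]
grip_width: 92.0
15.65 [ 360.3 -358.1  309.7] [1.80e+02 1.00e-01 8.35e+01] [-0.93  0.26  1.42 -0.    1.47 -0.82] [ 0.7 -0.1 -0.5] 91.95778730464366
15.7 [ 361.3 -357.5  309.6] [1.799e+02 1.000e-01 8.360e+01] [-0.93  0.26  1.41  0.    1.47 -0.82] [ 0.   0.  -0.4] 91.77665323270696
tape+reel 0
pots 0
```

View pics/f.png

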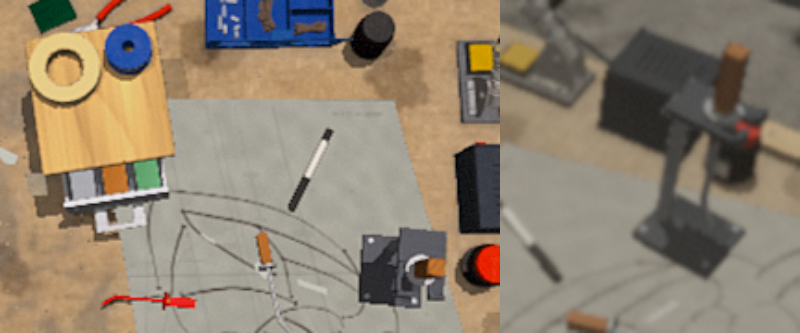

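View pics/f2.png

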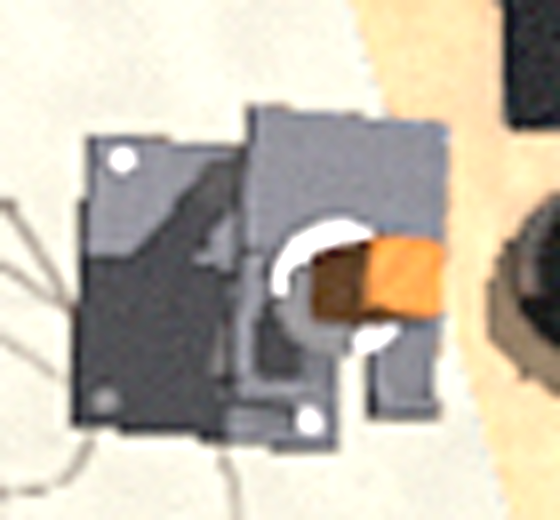

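The hook hangs where it started, within ~1 px. The tray is out, and the tape, reel and pot regions are unchanged. Handing in.

```bash
python3 -c "
from plan import bot
print(bot.close_job(), bot.get_obs()['time'])"
```

```text
the job is handed in; nothing more can be done
the job is handed in; nothing more can be done
```

The tray is out at its stop, and the hook is back on its stand, hanging upright by its collar. I handed the job in at about 15.7 s; no verdict was reported.

I took the larger orange-handled hook off the stand, leaned it about 32° and lowered its tip about 15 mm into the tab slot. I then drew the tray out with the hook only, until the pull rose to about 10.5 N.

**Last checks:**
- **Tray:** the top view put it about 76 mm out, against a nominal stop of 75 mm, so within measuring error.
- **Hook:** its handle and collar appear within about 1 pixel of where they started in the top view, and it looks upright in the scene view.
- **Other objects:** the areas around the tape, the reel and both pots show no change from the first picture.
- **Robot:** the gripper is open, well away from everything, with no contact force.

No check failed. Two early position readings disagreed by a few millimetres (slot centre 662 or 665 mm in x, stand seat about 3 mm in y), both within the clearances.

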